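Unload the unpaired tube from the centrifuge rotor onto the roller mixer

ROBOT

A 6-joint arm with a two-finger parallel gripper is mounted at the origin on the work surface. World frame = base frame: x ahead of the robot, y to its left, z up, the work surface at z = 0. Lengths are in m, angles in rad, forces in N, time in s.
With the tool pointing down it reaches from about 0.4 to 0.825 m from the base axis. Payload 7 kg.
Tool frame: the origin (TCP) lies midway between the tips of the shut fingers; the grasp point (between the pads) lies 19 mm behind it; z points along the fingers, y is the line along which they close (so a half turn about z gives the same grasp; the last joint's range is limited). The gripper opens to 88 mm and grips with 3 to 60 N. Pads are 19 mm wide; open, the fingers measure 130 mm over their backs; the gripper's body (78 mm by 193 mm) begins 47 mm behind the grasp point.
Start: joints at [1.605, 0.359, 0.012, 0, -1.224, -0.288], TCP at [0.169, 0.653, 0.227] pointing down, gripper open.
Joint ranges: [-3.07, 3.07], [-1.43, 2.12], [-1.02, 1.25], [-3.03, 1.67], [-3.05, -0], [-3.03, 3.03]. Speed limits (rad/s): [2.39, 2.39, 3.01, 3.14, 3.14, 3.14].

INTERFACE

Orientations are given as [roll, pitch, yaw] about the fixed x, y, z axes, in that order (R = Rz(yaw) Ry(pitch) Rx(roll)).
In Python, from station import telemetry, eyes, ticket, recognise, trace gives the robot as it stands. The module is installed in compiled form; this text tells all that it offers.
- The arm moves only by the tool servo_tool, never from a script. Its argument "series" is a list that holds one entry, the list of rows, each a list of 4 numbers: the shift along the tool's x, y, z in mm, then the turn about the tool's z in rad. In form: [[[x, y, z, roll], ...]]. A call has exactly 10 rows; each row shifts and turns the commanded pose from where the row before left it, along the tool's axes as they then stand; what a row does not reach is not made up. A row lasts 1/12 s, in which the tool goes at most 41.7 mm and 7.16 degrees, less where a joint would pass 70% of its speed; a pose out of reach is approached as far as the arm can. A call is refused whole if a number of a shift passes 41.7 or a number of a turn 0.125, either way. A call with a gripper value outside its range is refused whole. "claw" is the gripper's target within -1 to 1 (shut at 1, half-way at 0, fully open at -1), set as the call begins (left out, the last holds). The fingers move at their own pace and stop on an object; "grip_force" is the grip in N (left out, the last holds). Time passes only in rows, so rows that do not move let the fingers close, or fill a call up. It gives the time, the measured TCP pose, the force, the opening and the grip force at its end, in the units of the state.
- telemetry.get_state(): the state, without advancing time (a new reading comes with each control period).
- eyes.grab_frame(name): name is "scene" or "top" or "wrist"; returns the picture (400x640x3 uint8, red, green, blue); there is no depth.
- eyes.calibration(name): a dict with "mtx" (3x3 intrinsics, pixels), "rvec" (rotation vector, rad) and "tvec" (3), from world to camera coordinates, as OpenCV has them. Camera axes: x right, y down, z forward; pixel columns grow to the right and rows downward; lengths in m; the calibration is good to about 2 mm. The wrist camera is an equidistant fisheye: a pixel r from the principal point sees the ray r / f radians off the axis. A picture is of the moment at which its call begins: read the wrist's pose just before it. calibration takes no time and is no camera call; for the wrist camera it gives the pose at the moment of the call.
- ticket.job_done(): hands the job in; it is judged then, once.
Trained networks look in the newest picture that a camera, given by its name, has taken for a name from the list of things; names that differ only in an ending like _2 or _b are one class to them, and where a whole thing is asked for, a point or a joint stands for the part that bears it (a point fixed in the world has none). Each returns a list of dicts, best first, with "conf" (0 to 1); they miss things now and then, are a little off and sometimes report something else, mostly with a low value. They report only what shows in the picture. A call takes as long as a camera call.
- recognise(camera, name): "position" ([x, y, z] in m, in world coordinates, good to about 4 mm: the middle of the surface that is visible of it).
- trace(camera, name): "mask" (400x640 bool, what is visible of it).
The state is a dict: "t": time; "q": joint angles; "qd": joint speeds; "joint_efforts": joint torques, N m; "eef_pos": TCP position; "ee_rot": TCP orientation; "force": force on the tool from outside, world axes, zero at the start; "moment": the same for the moment, N m; "width": finger opening in m; "gripper_force": force on a finger pad.
Only numpy, scipy, OpenCV 4.12 (cv2) and the standard library are available. Lean on these libraries where they do the work, as an engineer would, in place of code of your own. Each camera call takes 0.05 s, during which the arm holds its last target. There are 200 camera calls.

TASK

The long blood tube has gone into the centrifuge with no partner opposite it, so the rotor is out of balance. The rotor spins freely: bring the tube round to where it suits you, draw it out without unseating the two short tubes, and lay it down (do not let it fall) in an empty groove between two rollers of the tube mixer, wholly on the rollers; the two tubes already lying there stay as they are.

Things in the scene. Friction and masses are not known exactly. Their poses are not given: they have to be found in the camera images.
- centrifuge: White bench centrifuge, off, 300 x 365 mm, top deck 190 mm above the bench. Origin on the bench under the rotor axis, z up, front to -y. Round open chamber of 127 mm radius. The lid (290 mm wide) is hinged at y = +173 mm at deck height and stands open 10 degrees short of upright: its top edge, 500 mm above the bench, leans in to y = +120 mm. Only the lid rises above the deck
- rotor: Aluminium angle rotor on a free upright spindle: turns endlessly either way at a touch (drag 0.006 N m, inertia 0.007 kg m2), coasts briefly. Origin on the spindle 85 mm above the bench, z up. Six bores 60 degrees apart, counted counter-clockwise; bore 0 lies along the rotor's +x. Bore 0 holds the long tube, 1 and 4 the short pair, 2, 3 and 5 are empty. Outer radius 123 mm
- bore_mouth_0 (a point): Centre of the mouth of bore 0, 77.5 mm from the spindle, 143 mm above the bench; axes as the rotor's. All bores: 18.5 mm wide, 56 mm deep, leaning 40 degrees from vertical, mouth towards the spindle, foot outwards. The dished rotor face is square to each bore: it falls inwards to 97 mm above the bench at the hub (the hub itself 111 mm, 30 mm in radius) and rises outwards to 172 mm
- rotor_knob (a point): Centre of the top of the rotor's black round clamping knob, on the spindle 160 mm above the bench. The knob is 28 mm in diameter and 42 mm tall, one with the rotor: grip and twist it to turn the rotor. Axes as the rotor's
- long_tube: The long blood tube: 16 mm in diameter, round bottom, purple cap 18 mm in diameter and 22 mm long, 105 mm overall, about 22 g. Origin at the tip of the round bottom, z along the tube to the cap. At the start it rests loosely in bore 0, leaning 40 degrees, bottom outwards, 49 mm out of the bore; its cap top is then 45 mm from the spindle, 180 mm above the bench
- long_tube_cap (a point): Middle of the long tube's cap, on its axis, 94 mm from the tip; axes as the tube's
- short_tube_1: Short tube in bore 1, the same make with the same cap but 80 mm overall; 24 mm stands out of the bore. Origin at the tip of its round bottom, z to the cap. Stays seated
- short_tube_2: Its equal in bore 4, opposite. Stays seated
- short_seat_1 (a point): Point of the rotor where the tip of short_tube_1 rests, at the foot of bore 1
- short_seat_2 (a point): Point of the rotor where the tip of short_tube_2 rests, at the foot of bore 4
- mixer: White tube roller mixer, off, fixed. Origin on the bench, z up. Six still rollers, 30 mm in diameter, along x from -135 to +105 mm, axes at y = -85, -51, -17, 17, 51, 85 mm, tops 85 mm above the bench: five grooves at y = -68, -34, 0, 34, 68 mm. A tube in a groove has its axis 86 mm above the bench. At +x a gearbox 110 mm high to x = 167 mm, at -x a plate 80 mm high to x = -150 mm
- mixing_tube_1: A tube like the long one, lying on the mixer in the groove at y = +68 mm. Origin at the tip of its round bottom, z to its cap, along the mixer's +x. Stays as it is
- mixing_tube_2: Another, lying in the groove at y = -68 mm, its cap towards the mixer's -x. Stays as it is

How it is judged:
By the outcome, as a careful person would: the job done as asked, in the order asked, and still so for the second after the job is handed in, with the robot touching nothing.
It also fails if it takes over 70 s, if anything falls off the work surface, if the arm or the gripper's body presses on something with over 40 N, if the wrist force passes 120 N, or if a joint passes its speed limit or range.

## Working session

There is one attempt and no reset: what is moved stays moved. The work goes in short steps, Python scripts to look and compute and a tool call to move; the robot and the scene stay as the last step left them, time stands still between calls to the robot, and variables do not carry over. Pictures are saved under pics/ and viewed, at most 10 in all, crops included, and the job is handed in when it is done.

Besides the shell and the picture viewer there is one more tool, called after ">>>" by a JSON object that holds its "method" and its "body". servo_tool: Moves the arm, as the interface text tells. Its arguments: {"type":"object","properties":{"series":{"type":"array"},"claw":{"type":"number"},"grip_force":{"type":"number"}},"required":["series"]}

```bash
mkdir -p pics
python3 - <<'E'
from station import telemetry, eyes, recognise
import cv2
s=telemetry.get_state(); print(s['t'],s['eef_pos'],s['ee_rot'],s['width'],s['force'])
for c in ['scene','top']:
    cv2.imwrite(f'pics/{c}0.png',eyes.grab_frame(c)[:,:,::-1])
    for n in ['centrifuge','rotor_knob','long_tube_cap','long_tube','short_tube_1','mixer','mixing_tube_1','bore_mouth_0']:
        print(c,n,[(r['position'] if isinstance(r['position'],list) else r['position'].round(4).tolist(),round(float(r['conf']),2)) for r in recognise(c,n)][:4])
E
```

```text
0.0 [0.16937572 0.65291266 0.22563614] [ 3.13996247e+00 -1.26035120e-04 -2.53903092e-01] 0.0877727032160874 [ 0.42510769  0.23516358 -0.69343992]
scene centrifuge [([0.6365, 0.3846, 0.1893], 0.88), ([0.4569, 0.2717, 0.1515], 0.61)]
scene rotor_knob [([0.4615, 0.2705, 0.1542], 0.96)]
scene long_tube_cap [([0.4676, 0.2185, 0.1699], 0.48)]
scene long_tube [([0.4677, 0.2151, 0.1687], 0.74), ([0.4586, 0.2742, 0.1488], 0.72)]
scene short_tube_1 [([0.4883, 0.3201, 0.1568], 0.56), ([0.5237, 0.1961, 0.1515], 0.47)]
scene mixer [([0.7094, -0.1778, 0.0789], 0.97), ([0.4581, 0.2704, 0.1576], 0.4)]
scene mixing_tube_1 [([0.6387, -0.1494, 0.0936], 0.64), ([0.4589, 0.2706, 0.1522], 0.63), ([0.539, -0.2873, 0.0895], 0.55)]
scene bore_mouth_0 [([0.4607, 0.2703, 0.1545], 0.58)]
top centrifuge [([0.4834, 0.3877, 0.2432], 0.78), ([0.5237, 0.1928, 0.1624], 0.21)]
top rotor_knob [([0.5037, 0.2712, 0.1509], 0.93)]
top long_tube_cap [([0.4628, 0.2174, 0.1722], 0.75)]
top long_tube [([0.4625, 0.2182, 0.1666], 0.56)]
top short_tube_1 [([0.5237, 0.1909, 0.164], 0.6), ([0.4812, 0.3199, 0.1585], 0.58)]
top mixer [([0.6056, -0.2153, 0.0775], 0.79)]
top mixing_tube_1 [([0.526, -0.2849, 0.0902], 0.67), ([0.6276, -0.1523, 0.0953], 0.64)]
top bore_mouth_0 [([0.5045, 0.2675, 0.1563], 0.89)]
```

View pics/scene0.png

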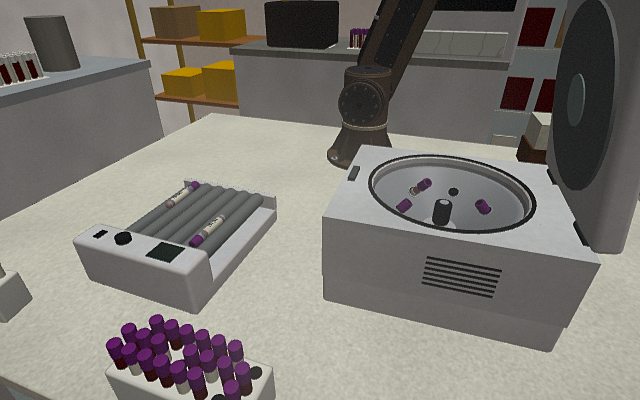

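View pics/top0.png

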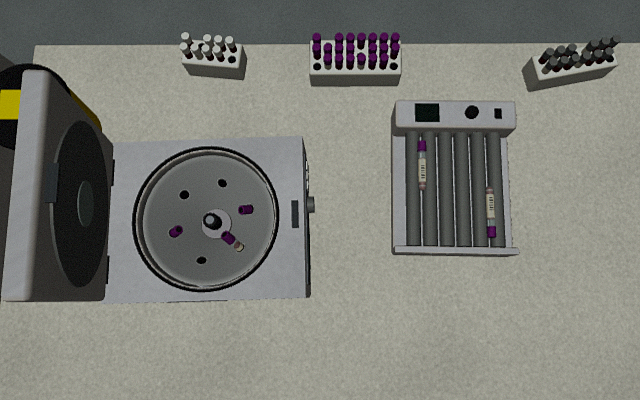

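The scene view shows the knob at about (442,205) and the long tube near (420,187). In the top view the long tube runs from cap (228,238) to about (240,247), the short caps are at (246,210) and (176,231), and the mixer rollers span columns 405–500 and rows 133–247. Next I'll refine with masks and back-projection at the known heights.

```bash
cat > h.py <<'E'
import numpy as np, cv2
from station import telemetry, eyes, recognise, trace
def bp(cam,px,z):
    "pixels -> world at height z (scene/top)"
    c=eyes.calibration(cam); R=cv2.Rodrigues(np.array(c['rvec'],float))[0]; t=np.array(c['tvec'],float).ravel()
    d=np.c_[np.atleast_2d(px),np.ones(len(np.atleast_2d(px)))]@np.linalg.inv(np.array(c['mtx'])).T@R
    o=-R.T@t
    return o+d*((z-o[2])/d[:,2])[:,None]
def masks(cam,n,k=2):
    return [(float(r['conf']),np.argwhere(r['mask'])[:,::-1].astype(float)) for r in trace(cam,n)[:k]]
E
python3 - <<'E'
from h import *
np.set_printoptions(precision=4,suppress=True)
eyes.grab_frame('top')
def ax(p):
    m=p.mean(0); v=np.linalg.svd(p-m,full_matrices=False)[2][0]; return m,v
for n,z,k in [('rotor_knob',.16,1),('long_tube_cap',.172,1),('short_tube_1',.158,2),('mixing_tube_1',.092,2)]:
    for c,p in masks('top',n,k):
        w=bp('top',p,z)[:,:2]; m,v=ax(w); e=(w-m)@v
        print(n,round(c,2),len(p),p.mean(0),m,'yaw',np.degrees(np.arctan2(v[1],v[0])),'ext',m+v*e.min(),m+v*e.max())
for n,z in [('mixer',.08),('centrifuge',.19)]:
    for c,p in masks('top',n,1):
        print(n,c,len(p),p.min(0),p.max(0)); r=cv2.minAreaRect(bp('top',p,z)[:,:2].astype(np.float32)); print(r)
c=eyes.calibration('top'); R=cv2.Rodrigues(np.array(c['rvec']))[0]; print('cam',-R.T@np.array(c['tvec']).ravel())
# mixer/centrifuge edges and rim from picture
print('roller ends/groove', bp('top',[[405,133],[407,246],[502,133],[499,246]],.085)[:,:2])
print('rim', bp('top',[[133,220],[279,220],[206,146],[206,293]],.19)[:,:2])
E
```

```text
rotor_knob 0.88 12956 [207.6974 219.6583] [0.5    0.2626] yaw -173.09128551686172 ext [0.6253 0.2778] [0.3766 0.2477]
long_tube_cap 0.77 227 [231.7137 240.3348] [0.4589 0.2126] yaw -129.10661903864272 ext [0.4734 0.2305] [0.4436 0.1939]
short_tube_1 0.57 118 [244.7034 209.    ] [0.5201 0.1935] yaw -91.41318723702985 ext [0.5204 0.2065] [0.5198 0.1812]
short_tube_1 0.43 84 [175.5   230.631] [0.4783 0.3231] yaw -58.55019962255532 ext [0.473  0.3318] [0.4837 0.3142]
mixing_tube_1 0.97 431 [489.9814 212.3527] [ 0.5263 -0.2889] yaw 179.64490058530322 ext [ 0.5804 -0.2892] [ 0.4764 -0.2886]
mixing_tube_1 0.9 341 [421.4135 164.1232] [ 0.6265 -0.1548] yaw 178.09334907726267 ext [ 0.6761 -0.1564] [ 0.5739 -0.153 ]
mixer 0.83 17999 [390. 100.] [518. 256.]
((0.6055917143821716, -0.22381210327148438), (0.2650761604309082, 0.3329879939556122), 88.9388427734375)
centrifuge 0.63 39284 [ 2. 69.] [314. 303.]
((0.5736824870109558, 0.3458499610424042), (0.45426473021507263, 0.5673072934150696), 1.760280728340149)
cam [0.3581 0.0165 1.0801]
roller ends/groove [[ 0.6957 -0.1238]
 [ 0.4585 -0.122 ]
 [ 0.6955 -0.3257]
 [ 0.4593 -0.305 ]]
rim [[0.4935 0.3922]
 [0.4943 0.1238]
 [0.6348 0.2653]
 [0.3629 0.2504]]
```

```bash
cat >> h.py <<'E'
def plan(wps, p=None, yaw=None):
    "wps: (x,y,z,yaw,nrows); prints rows in tool axes, error of rounding carried on"
    s=telemetry.get_state()
    p=np.array(s['eef_pos'] if p is None else p,float); yaw=s['ee_rot'][2] if yaw is None else yaw
    rows=[]
    for *g,gy,n in wps:
        p0,y0=p.copy(),yaw
        for i in range(1,n+1):
            q=p0+(np.array(g)-p0)*i/n; yy=y0+(gy-y0)*i/n
            c,sn=np.cos(yaw),np.sin(yaw); R=np.array([[c,sn,0],[sn,-c,0],[0,0,-1]])
            d=np.round((R.T@(q-p))*1000).astype(int); r=round(yaw-yy,2)
            p=p+R@d/1000; yaw-=r; rows.append([*d.tolist(),float(r)])
    for i in range(0,len(rows),10): print(str(rows[i:i+10]).replace(' ',''))
    print('end',p.round(4),round(yaw,3))
E
python3 - <<'E'
from h import *
plan([(.2,.4,.28,-.25,10),(.29,.29,.28,.15,5),(.42,.21,.28,.62,5),(.4647,.2194,.25,.838,5),(.4647,.2194,.2,.838,5)])
E
```

```text
[[9,24,-5,-0.0],[10,24,-6,-0.0],[9,23,-5,-0.0],[9,24,-5,-0.0],[10,24,-6,-0.0],[9,24,-5,-0.0],[9,23,-5,-0.0],[10,24,-6,-0.0],[9,24,-5,-0.0],[9,24,-5,-0.0]]
[[23,17,0,-0.08],[22,18,0,-0.08],[20,20,0,-0.08],[18,22,0,-0.08],[16,23,0,-0.08],[23,20,0,-0.09],[22,21,0,-0.1],[19,24,0,-0.09],[18,25,0,-0.1],[14,27,0,-0.09]]
[[8,4,6,-0.04],[9,4,6,-0.05],[8,4,6,-0.04],[8,5,6,-0.05],[7,5,6,-0.04],[0,0,10,-0.0],[0,0,10,-0.0],[0,0,10,-0.0],[0,0,10,-0.0],[0,0,10,-0.0]]
end [0.4646 0.2193 0.1996] 0.836
```

>>> {"method": "servo_tool", "body": {"series": [[[9, 24, -5, 0], [10, 24, -6, 0], [9, 23, -5, 0], [9, 24, -5, 0], [10, 24, -6, 0], [9, 24, -5, 0], [9, 23, -5, 0], [10, 24, -6, 0], [9, 24, -5, 0], [9, 24, -5, 0]]]}}

```text
t: 2.08
eef_pos: [0.1999, 0.3983, 0.2799]
ee_rot: [-3.141, 0.0, -0.254]
force: [-0.3, 0.7, -0.2]
width: 0.0876
gripper_force: 0.0
```

>>> {"method": "servo_tool", "body": {"series": [[[23, 17, 0, -0.08], [22, 18, 0, -0.08], [20, 20, 0, -0.08], [18, 22, 0, -0.08], [16, 23, 0, -0.08], [23, 20, 0, -0.09], [22, 21, 0, -0.1], [19, 24, 0, -0.09], [18, 25, 0, -0.1], [14, 27, 0, -0.09]]], "claw": 0.1}}

```text
t: 2.92
eef_pos: [0.421, 0.2092, 0.2799]
ee_rot: [-3.141, -0.001, 0.621]
force: [-0.7, 1.7, 0.4]
width: 0.0395
gripper_force: 0.0
```

>>> {"method": "servo_tool", "body": {"series": [[[8, 4, 6, -0.04], [9, 4, 6, -0.05], [8, 4, 6, -0.04], [8, 5, 6, -0.05], [7, 5, 6, -0.04], [0, 0, 0, 0], [0, 0, 0, 0], [0, 0, 0, 0], [0, 0, 0, 0], [0, 0, 0, 0]]]}}

```text
t: 3.75
eef_pos: [0.4644, 0.2194, 0.2502]
ee_rot: [3.142, -0.001, 0.836]
force: [-0.1, 0.2, -0.5]
width: 0.0395
gripper_force: 0.0
```

Now a closer look from the wrist.

Run:
```python
from h import *
np.set_printoptions(precision=4,suppress=True)
c=eyes.calibration('wrist'); im=eyes.grab_frame('wrist'); cv2.imwrite('pics/w1.png',im[:,:,::-1])
R=cv2.Rodrigues(np.array(c['rvec']))[0]; t=np.array(c['tvec']).ravel()
for n in ['long_tube_cap','rotor_knob','short_tube_1']: print(n,[(np.round(r['position'],4),round(float(r['conf']),2)) for r in recognise('wrist',n)][:3])
P=np.array([[.4647,.2194,.1716],[.4995,.258,.16],[.4694,.2245,.180]])  # expected cap, knob, cap top
pc=P@R.T+t; th=np.arctan2(np.hypot(pc[:,0],pc[:,1]),pc[:,2]); a=np.arctan2(pc[:,1],pc[:,0]); K=np.array(c['mtx'])
print(K[0,0],np.c_[K[0,2]+K[0,0]*th*np.cos(a),K[1,2]+K[1,1]*th*np.sin(a)])
print('cam',-R.T@t)
```

```text
long_tube_cap [(array([0.4674, 0.2234, 0.1791]), 0.89)]
rotor_knob [(array([0.5115, 0.2685, 0.1511]), 0.92)]
short_tube_1 [(array([0.5214, 0.1995, 0.1551]), 0.84), (array([0.4825, 0.3227, 0.1604]), 0.61)]
309.70691628693146 [[325.17   207.807 ]
 [325.0367 141.232 ]
 [325.2468 202.3253]]
cam [0.5129 0.2726 0.4081]
```

View pics/w1.png

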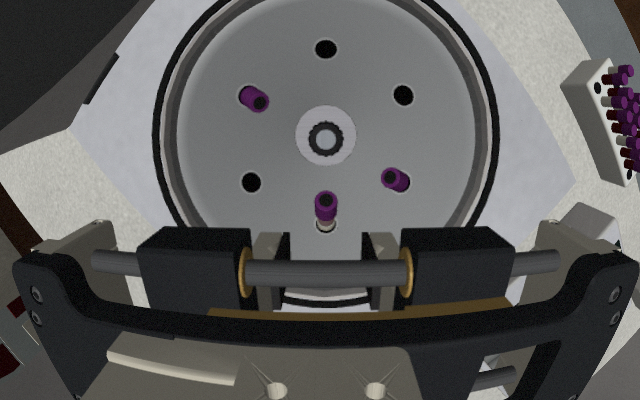

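The picture shows the long cap at (326,206), its bore mouth at (326,228) and the knob at (326,140), all in line and within 2 px of what I predicted. I'll descend and grip.

>>> {"method": "servo_tool", "body": {"series": [[[0, 0, 12, 0], [0, 0, 12, 0], [0, 0, 12, 0], [2, 0, 12, 0], [0, 0, 10, 0], [0, 0, 10, 0], [0, 0, 8, 0], [0, 0, 4, 0], [0, 0, 2, 0], [0, 0, 0, 0]]]}}

```text
t: 4.78
eef_pos: [0.4659, 0.2207, 0.1673]
ee_rot: [3.142, 0.0, 0.836]
force: [-0.9, 0.6, 1.0]
width: 0.0394
gripper_force: 0.0
```

>>> {"method": "servo_tool", "body": {"series": [[[0, 0, 0, 0], [0, 0, 0, 0], [0, 0, 0, 0], [0, 0, 0, 0], [0, 0, 0, 0], [0, 0, 0, 0], [0, 0, 0, 0], [0, 0, 0, 0], [0, 0, 0, 0], [0, 0, 0, 0]]], "claw": 1, "grip_force": 12}}

```text
t: 5.62
eef_pos: [0.4661, 0.2209, 0.1678]
ee_rot: [3.141, -0.001, 0.836]
force: [0.3, 0.5, 2.4]
width: 0.0174
gripper_force: 12.0
```

>>> {"method": "servo_tool", "body": {"series": [[[5, 0, -6, 0], [5, 0, -6, 0], [5, 0, -6, 0], [5, 0, -6, 0], [5, 0, -6, 0], [5, 0, -6, 0], [5, 0, -6, 0], [5, 0, -6, 0], [5, 0, -6, 0], [0, 0, -10, 0]]]}}

```text
t: 6.45
eef_pos: [0.4963, 0.2546, 0.2314]
ee_rot: [-3.141, 0.001, 0.836]
force: [0.9, -0.2, -0.6]
width: 0.0172
gripper_force: 12.0
```

Run:
```python
from h import *
cv2.imwrite('pics/w2.png',np.vstack([eyes.grab_frame('wrist')[:,:,::-1][50:300],eyes.grab_frame('scene')[:,:,::-1][100:320]]))
print(telemetry.get_state()['width'])
```

```text
0.017605089448271695
```

View pics/w2.png

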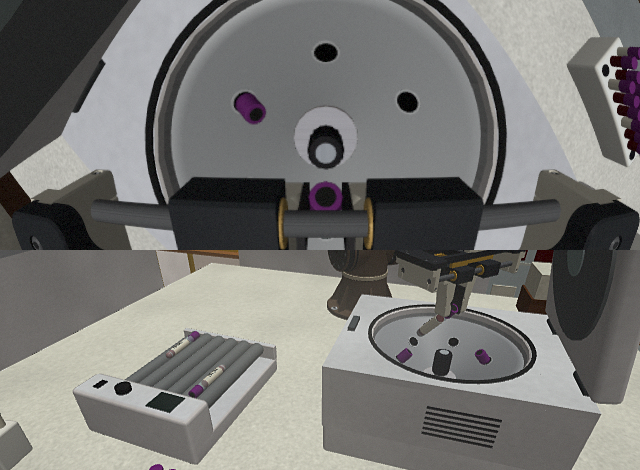

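The top half shows the cap held at (326,195) and its bore no longer hidden by a seated tube. In the bottom half the short caps at (404,355) and (483,356) are still seated, and the long tube hangs from the fingers at about (430,325). Next I'll carry it to the mixer.

Run:
```python
from h import *
plan([(.49,.245,.33,.836,5),(.52,.0,.33,.4,9),(.585,-.2195,.30,-.02,9),(.59,-.2195,.19,-.02,7)])
```

```text
[[-2,0,-19,0.0],[-3,1,-20,0.0],[-2,0,-19,0.0],[-2,0,-19,0.0],[-3,0,-20,0.0],[-18,21,0,0.05],[-17,21,0,0.05],[-16,23,0,0.05],[-14,23,0,0.04],[-14,24,0,0.05]]
[[-13,24,0,0.05],[-11,25,0,0.05],[-10,26,0,0.05],[-8,26,0,0.05],[-3,25,3,0.05],[-1,26,4,0.04],[-1,25,3,0.05],[1,25,3,0.05],[2,26,4,0.04],[3,25,3,0.05]]
[[4,25,4,0.04],[5,25,3,0.05],[7,25,3,0.05],[1,0,16,-0.0],[0,0,16,-0.0],[1,0,15,-0.0],[1,0,16,-0.0],[1,0,16,-0.0],[0,0,16,-0.0],[1,-1,15,-0.0]]
end [ 0.59   -0.219   0.1903] -0.024
```

>>> {"method": "servo_tool", "body": {"series": [[[-2, 0, -19, 0], [-3, 1, -20, 0], [-2, 0, -19, 0], [-2, 0, -19, 0], [-3, 0, -20, 0], [-18, 21, 0, 0.05], [-17, 21, 0, 0.05], [-16, 23, 0, 0.05], [-14, 23, 0, 0.04], [-14, 24, 0, 0.05]]]}}

```text
t: 7.38
eef_pos: [0.5053, 0.107, 0.3286]
ee_rot: [-3.141, -0.0, 0.595]
force: [0.5, -0.6, 0.3]
width: 0.0176
gripper_force: 12.0
```

>>> {"method": "servo_tool", "body": {"series": [[[-13, 24, 0, 0.05], [-11, 25, 0, 0.05], [-10, 26, 0, 0.05], [-8, 26, 0, 0.05], [-3, 25, 3, 0.05], [-1, 26, 4, 0.04], [-1, 25, 3, 0.05], [1, 25, 3, 0.05], [2, 26, 4, 0.04], [3, 25, 3, 0.05]]]}}

```text
t: 8.22
eef_pos: [0.5624, -0.1481, 0.3082]
ee_rot: [-3.141, 0.0, 0.114]
force: [-0.2, 0.5, -0.2]
width: 0.0174
gripper_force: 12.0
```

>>> {"method": "servo_tool", "body": {"series": [[[4, 25, 4, 0.04], [5, 25, 3, 0.05], [7, 25, 3, 0.05], [1, 0, 16, 0], [0, 0, 16, 0], [1, 0, 15, 0], [1, 0, 16, 0], [1, 0, 16, 0], [0, 0, 16, 0], [0, 0, 0, 0]]]}}

```text
t: 9.05
eef_pos: [0.5859, -0.2201, 0.1999]
ee_rot: [-3.14, 0.006, -0.024]
force: [-0.9, 0.3, -0.9]
width: 0.0175
gripper_force: 12.0
```

Run:
```python
from h import *
np.set_printoptions(precision=4,suppress=True)
s=telemetry.get_state(); print(s['eef_pos'],s['ee_rot'],s['width'])
c=eyes.calibration('wrist'); im=eyes.grab_frame('wrist')
cv2.imwrite('pics/w3.png',np.vstack([im[:300,:,::-1],eyes.grab_frame('scene')[:,:,::-1][100:370]]))
R=cv2.Rodrigues(np.array(c['rvec']))[0]; t=np.array(c['tvec']).ravel()
K=np.array(c['mtx']); 
eyes.grab_frame('wrist')
for n in ['mixing_tube_1','long_tube']: print(n,[(np.round(r['position'],4),round(float(r['conf']),2)) for r in recognise('wrist',n)][:3])
def proj(P):
    pc=np.array(P)@R.T+t; th=np.arctan2(np.hypot(pc[:,0],pc[:,1]),pc[:,2]); a=np.arctan2(pc[:,1],pc[:,0])
    return np.c_[K[0,2]+K[0,0]*th*np.cos(a),K[1,2]+K[1,1]*th*np.sin(a)]
# predicted roller tops at x=.66 and x=.69, mixer yaw -.02, groove centre y=-.2205 at x=.577
for x in (.64,.69): print(x,proj([[x,-.2205-.02*(x-.577)+dy,.085] for dy in (-.085,-.051,-.017,.017,.051,.085)]).round(0).tolist())
```

```text
[ 0.5859 -0.2201  0.1999] [-3.1402  0.0056 -0.0245] 0.017509051398057803
mixing_tube_1 [(array([ 0.6297, -0.1566,  0.096 ]), 0.94), (array([ 0.5685, -0.2893,  0.0913]), 0.73)]
long_tube [(array([ 0.5989, -0.2227,  0.2117]), 0.75)]
0.64 [[420.0, 136.0], [384.0, 135.0], [346.0, 136.0], [307.0, 137.0], [269.0, 138.0], [232.0, 140.0]]
0.69 [[421.0, 81.0], [384.0, 79.0], [346.0, 79.0], [306.0, 80.0], [268.0, 82.0], [231.0, 86.0]]
```

View pics/w3.png

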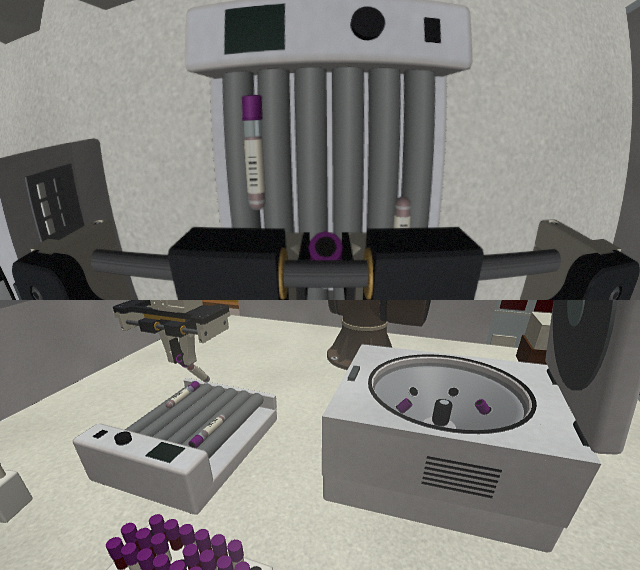

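The wrist view gives the outer roller edges at columns 224 and 434 (row 80), so the middle groove is near column 330, against the held cap at 326. That puts the groove at y of about -0.2235, so I'll shift 3.5 mm. In the scene view the tube hangs clear above the rollers at (192,365).

>>> {"method": "servo_tool", "body": {"series": [[[2, 2, 8, 0], [2, 2, 8, 0], [0, 0, 8, 0], [0, 0, 8, 0], [0, 0, 6, 0], [0, 0, 4, 0], [0, 0, 3, 0], [0, 0, 2, 0], [0, 0, 0, 0], [0, 0, 0, 0]]]}}

```text
t: 10.13
eef_pos: [0.5921, -0.2247, 0.1567]
ee_rot: [3.142, -0.0, -0.024]
force: [0.4, 0.1, -0.0]
width: 0.0176
gripper_force: 12.0
```

>>> {"method": "servo_tool", "body": {"series": [[[0, 0, 1, 0], [0, 0, 1, 0], [0, 0, 1, 0], [0, 0, 1, 0], [0, 0, 1, 0], [0, 0, 0, 0], [0, 0, 0, 0], [0, 0, 0, 0], [0, 0, 0, 0], [0, 0, 0, 0]]], "grip_force": 6}}

```text
t: 10.97
eef_pos: [0.5921, -0.2247, 0.1516]
ee_rot: [3.142, -0.0, -0.024]
force: [0.3, -0.5, -0.9]
width: 0.0179
gripper_force: 6.0
```

>>> {"method": "servo_tool", "body": {"series": [[[0, 0, 4, 0], [3, 0, 3, 0], [3, 0, 2, 0], [3, 0, 3, 0], [2, 0, 3, 0], [3, 0, 3, 0], [2, 0, 3, 0], [0, 0, 0, 0], [0, 0, 0, 0], [0, 0, 0, 0]]], "grip_force": 4}}

```text
t: 11.8
eef_pos: [0.6078, -0.2251, 0.1304]
ee_rot: [-3.142, 0.0, -0.024]
force: [0.0, -0.1, 0.6]
width: 0.0177
gripper_force: 4.0
```

Run:
```python
from h import *
a=cv2.resize(eyes.grab_frame('scene')[140:260,100:290,::-1],None,fx=3,fy=3)
cv2.imwrite('pics/s4.png',a); print(telemetry.get_state()['force'])
```

```text
[ 1.44976025 -0.79790735  0.47624372]
```

View pics/s4.png

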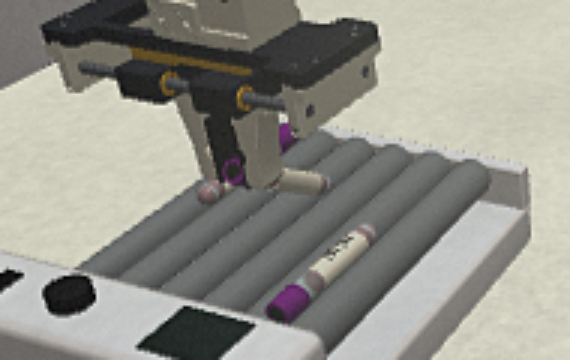

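The crop shows the held cap at (233,170) and its bottom at (320,180) in the middle groove, so the tube is pivoting in the grip as intended. I'll carry on down.

>>> {"method": "servo_tool", "body": {"series": [[[2, 0, 3, 0], [2, 0, 4, 0], [2, 0, 4, 0], [2, 0, 3, 0], [2, 0, 4, 0], [1, 0, 4, 0], [1, 0, 3, 0], [1, 0, 4, 0], [1, 0, 4, 0], [0, 0, 0, 0]]]}}

```text
t: 12.68
eef_pos: [0.6216, -0.2253, 0.0964]
ee_rot: [-3.141, 0.001, -0.024]
force: [0.1, 0.5, 0.3]
width: 0.0179
gripper_force: 4.0
```

>>> {"method": "servo_tool", "body": {"series": [[[1, 0, 3, 0], [0, 0, 2, 0], [0, 0, 1, 0], [0, 0, 1, 0], [0, 0, 0, 0], [0, 0, 0, 0], [0, 0, 0, 0], [0, 0, 0, 0], [0, 0, 0, 0], [0, 0, 0, 0]]]}}

```text
t: 13.52
eef_pos: [0.6229, -0.2254, 0.0906]
ee_rot: [-3.142, -0.0, -0.024]
force: [0.2, 0.1, 0.4]
width: 0.0179
gripper_force: 4.0
```

Run:
```python
from h import *
a=cv2.resize(eyes.grab_frame('scene')[140:260,100:290,::-1],None,fx=3,fy=3)
b=cv2.resize(eyes.grab_frame('top')[90:265,380:530,::-1],None,fx=1.5,fy=2.06)[:360]
cv2.imwrite('pics/s5.png',np.hstack([a,cv2.resize(b,(225,360))])); print(telemetry.get_state()['force'])
```

```text
[ 0.68114936 -0.14544366 -0.33755714]
```

View pics/s5.png

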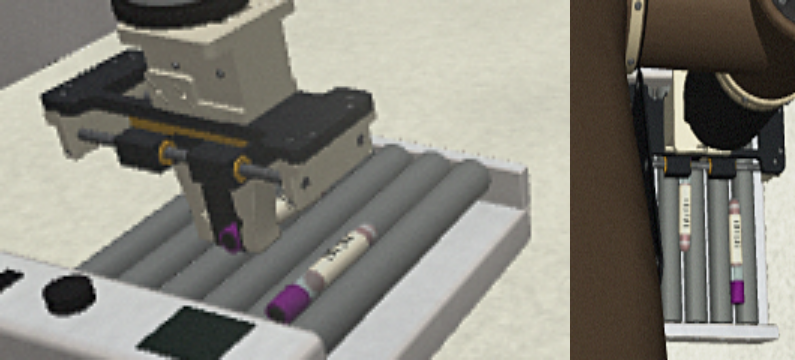

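The held tube lies along the middle groove, with its cap at (232,235) in the scene crop and its body at (685,215) in the top crop. I'll take out the last few millimetres gently.

>>> {"method": "servo_tool", "body": {"series": [[[0, 0, 1, 0], [0, 0, 1, 0], [0, 0, 1, 0], [0, 0, 0.5, 0], [0, 0, 0, 0], [0, 0, 0, 0], [0, 0, 0, 0], [0, 0, 0, 0], [0, 0, 0, 0], [0, 0, 0, 0]]], "grip_force": 3}}

```text
t: 14.45
eef_pos: [0.6229, -0.2254, 0.0871]
ee_rot: [-3.142, 0.0, -0.024]
force: [-0.1, 1.2, 0.1]
width: 0.0179
gripper_force: 3.0
```

>>> {"method": "servo_tool", "body": {"series": [[[0, 0, 0.5, 0], [0, 0, 0.5, 0], [0, 0, 0.5, 0], [0, 0, 0, 0], [0, 0, 0, 0], [0, 0, 0, 0], [0, 0, 0, 0], [0, 0, 0, 0], [0, 0, 0, 0], [0, 0, 0, 0]]]}}

```text
t: 15.28
eef_pos: [0.623, -0.2254, 0.0856]
ee_rot: [3.142, -0.0, -0.024]
force: [0.7, 0.6, 0.3]
width: 0.0178
gripper_force: 3.0
```

>>> {"method": "servo_tool", "body": {"series": [[[0, 0, 0, 0], [0, 0, 0, 0], [0, 0, 0, 0], [0, 0, 0, 0], [0, 0, 0, 0], [0, 0, 0, 0], [0, 0, 0, 0], [0, 0, 0, 0], [0, 0, 0, 0], [0, 0, 0, 0]]], "claw": 0.54}}

```text
t: 16.12
eef_pos: [0.623, -0.2254, 0.0856]
ee_rot: [-3.142, -0.0, -0.024]
force: [0.5, -0.4, -0.3]
width: 0.0199
gripper_force: 0.0
```

>>> {"method": "servo_tool", "body": {"series": [[[0, 0, 0, 0], [0, 0, 0, 0], [0, 0, 0, 0], [0, 0, 0, 0], [0, 0, 0, 0], [0, 0, 0, 0], [0, 0, -3, 0], [0, 0, -5, 0], [0, 0, -8, 0], [0, 0, -8, 0]]], "claw": 0.3}}

```text
t: 16.95
eef_pos: [0.6231, -0.2255, 0.1105]
ee_rot: [3.141, -0.0, -0.024]
force: [-0.3, 0.3, 0.0]
width: 0.0303
gripper_force: 0.0
```

>>> {"method": "servo_tool", "body": {"series": [[[0, 0, -12, 0], [0, 0, -20, 0], [0, 0, -20, 0], [0, 0, -20, 0], [-10, 0, -20, 0], [-20, 0, -20, 0], [-25, 0, -15, 0], [-25, 0, 0, 0], [-20, 0, 0, 0], [0, 0, 0, 0]]]}}

```text
t: 17.78
eef_pos: [0.5201, -0.223, 0.2391]
ee_rot: [-3.141, -0.002, -0.024]
force: [0.4, 0.2, -0.4]
width: 0.0308
gripper_force: 0.0
```

Run:
```python
from h import *
np.set_printoptions(precision=4,suppress=True)
a=eyes.grab_frame('scene'); w=eyes.grab_frame('wrist')
cv2.imwrite('pics/s6.png',np.vstack([cv2.resize(a[140:260,100:290,::-1],(640,300)),w[:300,:,::-1]]))
for n in ['long_tube','mixing_tube_1','long_tube_cap']: print(n,[(np.round(r['position'],4),round(float(r['conf']),2)) for r in recognise('wrist',n)][:4])
for n in ['short_tube_1','long_tube']: print(n,[(np.round(r['position'],4),round(float(r['conf']),2)) for r in recognise('scene',n)][:4])
```

```text
long_tube [(array([ 0.5921, -0.2279,  0.0904]), 0.58)]
mixing_tube_1 [(array([ 0.6259, -0.1574,  0.0989]), 0.98), (array([ 0.5323, -0.2911,  0.0931]), 0.59)]
long_tube_cap [(array([ 0.585 , -0.2245,  0.0947]), 0.66)]
short_tube_1 [(array([0.4815, 0.3231, 0.154 ]), 0.66), (array([0.5254, 0.1971, 0.1516]), 0.65)]
long_tube [(array([ 0.5934, -0.2175,  0.0954]), 0.58)]
```

View pics/s6.png

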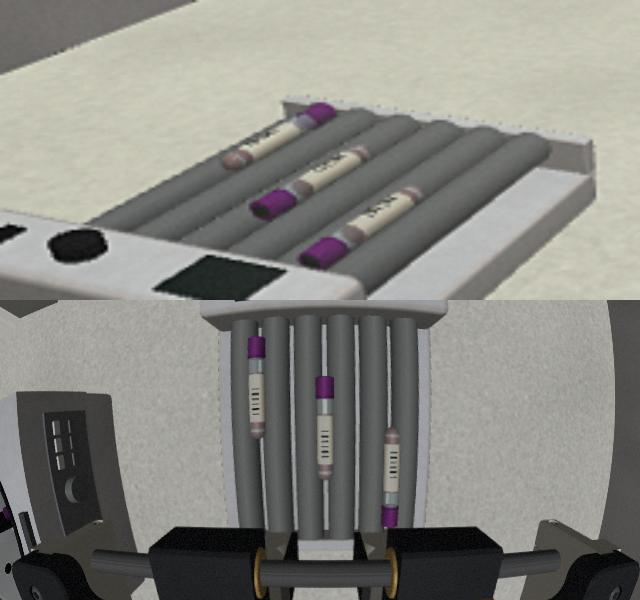

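The tube lies flat in the middle groove, from cap (325,385) to bottom (325,475) and well within the roller ends. The two neighbouring tubes haven't moved, and both short caps are where they were. I'll hand it in.

```bash
python3 -c "
from station import ticket; print(ticket.job_done())"
```

```text
the job is handed in; nothing more can be done
None
```

The long tube is out of the centrifuge and lies flat in the mixer's middle groove, wholly on the rollers, with the short tubes still seated and the other two mixer tubes undisturbed; I handed the job in at about 18 s, and the system returned no verdict.

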